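Lock up the knife case and hang the key away

TASK

The knife case's drawer has been left open with the key half turned in the lock: turn the key all the way to its open stop, push the drawer fully shut, turn the key back home so that the tongue bolts the drawer, then draw the key straight out. Hang the key upright in the slot of the key hanger, blade in the slot and collar resting on both prongs at about the middle of the slot, and let go; leave everything else on the bench where it stands and do not drop the key.

Things in the scene. Friction and masses are not known exactly. Their poses are not given: they have to be found in the camera images.
- case: fixed grey steel knife case, 200 (x) x 260 (y) x 90 mm high; origin at the centre of its underside; front at -x, z up. Its top, 90 mm above the table, carries the lock, the striker and the spool
- lock (a joint): turn of the lock's rotor, rad: 0 at the home stop (tongue across the striker's path = bolted; only here, within about 0.15, does the key come out, pulled straight up), growing anticlockwise seen from above to 1.4 at the open stop. Turns stiffly (0.1 N m) and stays where it is left; the key has about 0.07 rad of play in it
- lock_axis (a point): point on the lock's upright axis, on top of the rotor, 106 mm above the table, where the underside of the key's collar rests when the key is in. Axes of the case. It lies 80 mm behind the case's front edge and 60 mm to -y of its middle
- tongue_tip (a point): outer end of the steel tongue on the rotor, 72 mm from the lock axis, 102 mm above the table (12 mm wide, 8 mm thick). At joint 0 it points to +y of the case, at 1.4 nearly to -x (to the front)
- drawer (a joint): how far the drawer stands out of the case's front, m: 0 shut (stop), at most 0.11; it slides out to -x of the case, with about 2.5 N friction. While the lock is below about 0.95 rad the striker meets the tongue and the drawer cannot shut
- striker (a point): top of the striker, a steel stub 12 x 14 mm joined to the drawer by a strap over the case's top, 113 mm above the table; with the drawer shut it stands just behind the home place of the tongue
- drawer_front (a point): middle of the top edge of the drawer's flat front, on its outer face, 90 mm above the table; axes of the case. The front panel is 256 mm wide (y), 8 mm thick, from 6 to 90 mm high; a pull bar 100 mm wide stands 19 mm out of it, 30 mm above the table. Above 40 mm the panel is free to push on
- key: steel key, 94 mm long, about 0.1 kg, upright in the lock at the start; origin at the centre of the underside of its collar; z along the key up to the bow. Below the collar: blade 24.5 mm wide (y) x 6.6 mm thick (x), 14 mm long; then a round 6 mm neck; then a bit 21 (y) x 4 mm, ending 34 mm below the collar
- key_bow (a point): middle of the key's bow, the flat grip with a square hole, 42 mm above the underside of the collar; axes of the key. The bow is 34 mm wide (along y), 36 mm tall, 8 mm thick (along x); its lower edge is 24 mm above the collar's underside
- key_collar (a point): centre of the underside of the key's round collar (30 mm across, 6 mm thick), which rests on the rotor when the key is in; axes of the key. With the lock at 0 the key's y lies along the case's y; the key turns with the rotor. It leaves by lifting straight up 34 mm or more
- hanger_slot (a point): middle of the slot of the fixed key hanger, on top of its steel fork, 64 mm above the table: where the underside of the key's collar belongs, blade in the slot and along it. x runs along the slot, its open end to -x, z up. Slot 12 mm wide, reaching 33 mm to -x (open end) and 27 mm to +x
- hanger: the hanger itself, origin under it, 2 mm to +x of the slot's middle, axes as the slot: wooden base from 40 mm to -x to 60 mm to +x, 90 mm wide, 12 mm thick; a block at its +x end carries the fork, two prongs each 22 mm wide and 6 mm thick. Nothing stands above the fork
- pot: bystander: white ceramic pot standing upright, 84 mm across, 100 mm tall; origin at the centre of its underside; stands about where the hanger could have stood, on the other side
- glue: bystander: white plastic glue jar standing upright, 60 mm across, 120 mm tall; origin at the centre of its underside
- weight: bystander: round steel pattern weight with a knob, 90 mm across, 66 mm tall; origin at the centre of its underside
- spool: bystander: wooden spool standing on top of the case near its far left corner, 52 mm across, 58 mm tall; origin at the centre of its underside
- shears: bystander: shears with black loops lying flat, 230 x 105 mm, 17 mm high; blades to +x of its frame; origin on the table, near the pivot
- punch: bystander: rotary hole-punch pliers lying flat, 200 x 80 mm, 20 mm high; jaws to +x of its frame; origin on the table near the joint of the handles
- mallet: bystander: wooden mallet lying down: head 56 (x) x 100 (y) x 56 mm, handle 170 mm long to -x; origin on the table under the middle of the head
- partsbox: bystander: clear plastic box with compartments, 90 x 130 x 32 mm; origin at the centre of its underside
Things that resemble listed ones, but are neither listed nor needed, are in the scene too. Of the things like the key, leave any that is black or purple; of the rest the larger one is meant.

How it is judged:
On the way, in this order (a step that is already met when the one before it is completed fails the run):
1. the key is turned to the open stop (value of joint lock above 1.25 rad), for 0.1 s.
2. the drawer is pushed fully shut with the lock open (value of joint drawer below 0.006 m and value of joint lock above 0.8 rad), for 0.2 s.
3. the key is turned back home, bolting the shut drawer, still in the lock (value of joint lock below 0.12 rad and value of joint drawer below 0.006 m and not (z of key_collar in the frame of lock_axis above 0.036 m)), for 0.2 s.
4. the key is drawn out of the lock (value of joint lock below 0.12 rad and value of joint drawer below 0.006 m and z of key_collar in the frame of lock_axis above 0.036 m), for 0.1 s.
At the end, for the whole second after the job is handed in: The drawer is shut (within 6 mm) and bolted (lock within 0.12 rad of home); the key hangs upright (within 0.15 rad) in the hanger's slot, its collar on the prongs (height within 4 mm), within 20 mm of the slot's middle and 5 mm of its centre line, at rest (horizontal distance between key_collar and hanger_slot below 0.02 m and y of key_collar in the frame of hanger_slot between -0.005 and 0.005 m and z of key_collar in the frame of hanger_slot between -0.004 and 0.004 m and angle between key_collar's own z axis and vertical below 0.15 rad and value of joint lock below 0.12 rad and value of joint drawer below 0.006 m and linear speed of key below 0.02 m/s); the robot touches nothing.
It fails at once if a bystander is pushed more than 25 mm (distance of any of pot, glue, weight, spool, shears, punch, mallet, partsbox from where it was at the start of the episode above 0.025 m).
It fails at once if the key is dropped on to the table or lower than the hanger (height (world z) of key_collar below 0.045 m).
It also fails if it takes over 72 s, if anything falls off the work surface, if the arm or the gripper's body presses on something with over 40 N, if the wrist force passes 120 N, or if a joint passes its speed limit or range.

ROBOT

A 6-joint arm with a two-finger parallel gripper is mounted at the origin on the work surface. World frame = base frame: x ahead of the robot, y to its left, z up, the work surface at z = 0. Lengths are in m, angles in rad, forces in N, time in s.
With the tool pointing down it reaches from about 0.3 to 0.775 m from the base axis. Payload 14.6 kg.
Tool frame: the origin (TCP) lies on the centre line of the jaws, within the pads' length; the fingertips stand 19 mm ahead of it and the grasp point (between the pads) is the TCP; y points along the fingers, x is the direction in which the jaws open and shut, and the axes are right-handed (so a half turn about y gives the same grasp; the last joint's range is limited). The gripper opens to 94 mm and grips with 3 to 60 N. Pads are 16 mm wide; open, the fingers measure 119 mm over their backs; the gripper's body (75 mm by 177 mm) begins 78 mm behind the grasp point.
Start: joints at [-1.413, 0.3, 1.521, -0, 1.321, -0.067], TCP at [0.123, -0.536, 0.224] pointing down, gripper open.
Joint ranges: [-3.03, 3.03], [-0.79, 2.21], [0.23, 2.52], [-1.04, 4.18], [0, 3.07], [-2.55, 2.55]. Speed limits (rad/s): [2.22, 2.22, 2.57, 3.14, 3.14, 3.14].

INTERFACE

Orientations are given as [roll, pitch, yaw] about the fixed x, y, z axes, in that order (R = Rz(yaw) Ry(pitch) Rx(roll)).
In Python, from station import get_obs, cams, workorder gives the robot as it stands.
- The arm moves only by the shell command python3 -m handwheel 'ROWS' [FORCE]. ROWS is JSON, a list of rows, each an object of numbers: "fingers": the opening, from -1 (shut) to 1 (fully open); "x", "y", "z": the shift along the tool's x, y, z in m; "spin": the turn about the tool's y in degrees. In form: [{"fingers": .., "x": .., "y": .., "z": .., "spin": ..}, ...]. A call has exactly 10 rows; each row is the pose to reach, as a shift and turn from the pose commanded when the call began, along the tool's axes at that moment; what a row does not reach only later rows make up. A row lasts 1/10 s, in which the tool goes at most 50 mm and 8.59 degrees, less where a joint would pass 70% of its speed; a pose out of reach is approached as far as the arm can. A call with a gripper value outside its range is refused whole. The fingers move at their own pace and stop on an object; FORCE is the grip in N (left out, the last holds). Time passes only in rows, so rows that repeat a pose let the fingers close, or fill a call up. It gives the time, the measured TCP pose, the force and the opening at its end, in the units of the state.
- get_obs(): the state, without advancing time (a new reading comes with each control period).
- cams.camera(name): name is "scene" or "top" or "wrist"; returns (picture, depth): 480x640x3 uint8, red, green, blue; 480x640 float32, m along the optical axis (not along the pixel's ray), 0 where there is no reading.
- cams.get_calibration(name): a dict with "fx", "fy", "cx", "cy" (pixels), "dist" ([k1, k2, p1, p2, k3] as OpenCV has them; the pictures are not rectified), "view" (4x4, takes a point from world to camera coordinates). Camera axes: x right, y down, z forward; pixel columns grow to the right and rows downward; lengths in m; the calibration is good to about 2 mm. A picture is of the moment at which its call begins: read the wrist's pose just before it. get_calibration takes no time and is no camera call; for the wrist camera it gives the pose at the moment of the call.
- workorder.hand_in(): hands the job in, once; it reports no verdict.
The state is a dict: "time_s": time; "qpos": joint angles; "joint_vel": joint speeds; "tau": joint torques, N m; "ee_pos": TCP position; "eef_rot": TCP orientation; "force": force on the tool from outside, world axes, zero at the start; "moment": the same for the moment, N m; "grip_width": finger opening in m.
Only numpy, scipy, OpenCV 4.12 (cv2) and the standard library are available. Lean on these libraries where they do the work, as an engineer would, in place of code of your own. Each camera call takes 0.05 s, during which the arm holds its last target. There are 200 camera calls.

## Working session

There is one attempt and no reset: what is moved stays moved. The work goes in short steps, Python scripts to look and compute and a shell command to move; the robot and the scene stay as the last step left them, time stands still between calls to the robot, and variables do not carry over. Pictures are saved under pics/ and viewed, about 8 in all and at most 12, crops included, and the job is handed in when it is done.

```bash
mkdir -p pics; cat > h.py <<'E'
import numpy as np, cv2
from station import get_obs, cams, workorder
from scipy.spatial.transform import Rotation as R
def grab(n,fn=None):
    c=cams.get_calibration(n); p,d=cams.camera(n)
    if fn: cv2.imwrite('pics/'+fn,p[:,:,::-1]); np.savez('pics/'+fn[:-4]+'.npz',p=p,d=d,**{k:np.array(v) for k,v in c.items()})
    return p,d,c
def load(fn):
    z=np.load('pics/'+fn+'.npz'); return z['p'],z['d'],z
def ray(c,uv):
    K=np.array([[c['fx'],0,c['cx']],[0,c['fy'],c['cy']],[0,0,1]],float)
    q=cv2.undistortPoints(np.array(uv,float).reshape(-1,1,2),K,np.array(c['dist'],float)).reshape(-1,2)
    V=np.array(c['view']); Rm,t=V[:3,:3],V[:3,3]
    return -Rm.T@t, np.c_[q,np.ones(len(q))]@Rm
def plane(c,uv,z):
    o,d=ray(c,uv); return o+d*((z-o[2])/d[:,2])[:,None]
def depthpts(c,uv,d):
    o,r=ray(c,uv); uv=np.array(uv,int).reshape(-1,2)
    return o+r*d[uv[:,1],uv[:,0]][:,None]
def proj(c,P):
    K=np.array([[c['fx'],0,c['cx']],[0,c['fy'],c['cy']],[0,0,1]],float); V=np.array(c['view'])
    return cv2.projectPoints(np.array(P,float).reshape(-1,3),cv2.Rodrigues(V[:3,:3])[0],V[:3,3],K,np.array(c['dist'],float))[0].reshape(-1,2)
E
python3 - <<'E'
from h import *
print(get_obs())
for n in ['top','scene']:
    p,d,c=grab(n,n+'0.png'); print(n,-np.array(c['view'])[:3,:3].T@np.array(c['view'])[:3,3],c['fx'])
E
```

```text
{'time_s': 0.0, 'qpos': array([-1.41256596e+00,  3.00480097e-01,  1.52160635e+00, -3.82460370e-06,
        1.32073261e+00, -6.65874118e-02]), 'joint_vel': array([ 0.00050138,  0.00097603, -0.00171448,  0.00024793,  0.00071266,
       -0.00061777]), 'tau': array([ 2.17707951e-03, -5.31812382e+01, -3.52734160e+01,  7.09411385e-02,
        2.44986912e-02, -9.14243333e-05]), 'ee_pos': array([ 0.12257279, -0.53590154,  0.2238707 ]), 'eef_rot': array([-1.57071842e+00,  1.22393254e-03, -1.34597756e+00]), 'force': array([ 0.27362085,  0.26684728, -0.38236788]), 'moment': array([-0.00737598,  0.00030925, -0.00667616]), 'grip_width': 0.09399578118411243}
top [0.43368512 0.01824656 1.36821775] 524.4063184485861
scene [ 1.30179292 -0.16230781  0.86489959] 521.6448792556522
```

View pics/top0.png

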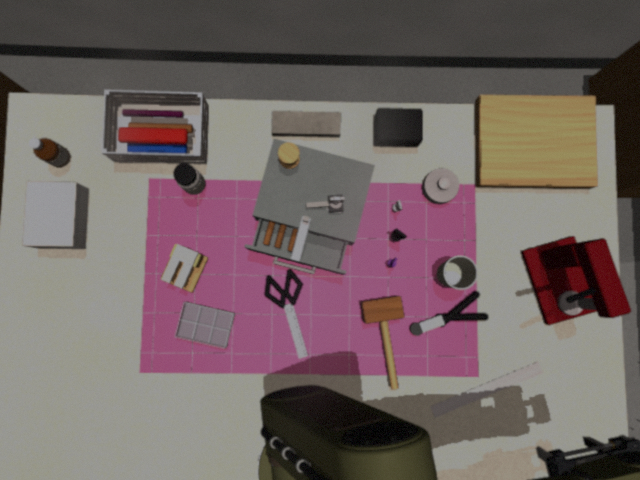

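View pics/scene0.png

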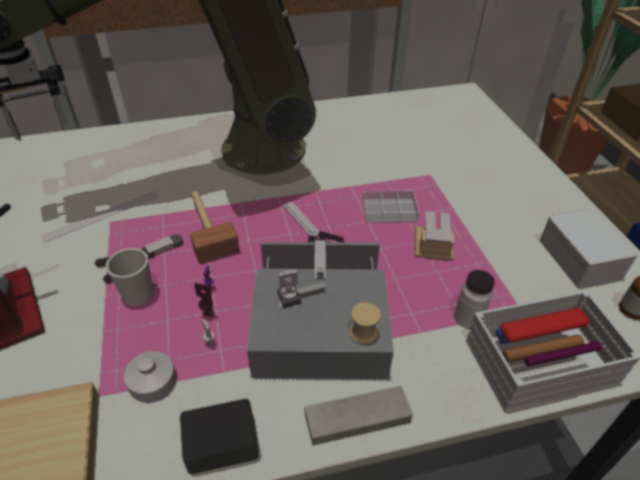

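The top view shows the case near (315,190) with its drawer open toward the robot. The key is at (337,203), its tongue points left toward (308,205), and the hanger is at (185,268). The three small upright look-alikes are at (397,205), (398,236) and (391,262). Next I'll zoom in.

```bash
python3 - <<'E'
from h import *
t,_,_=load('top0'); s,_,_=load('scene0')
def cr(p,x,y,w,h): return cv2.resize(p[y:y+h,x:x+w,::-1],(400,300),interpolation=cv2.INTER_CUBIC)
a=np.hstack([cr(t,240,130,147,110),cr(t,150,230,80,60)])
b=np.hstack([cr(s,240,230,160,120),cr(s,400,200,80,60)])
cv2.imwrite('pics/z1.png',np.vstack([a,b]))
t_=load('top0');d=t_[1];c=t_[2]
for uv in [(315,160),(280,200),(345,230),(338,203),(336,198),(312,205),(178,262),(193,262),(200,268),(186,285),(240,100),(50,300)]: print(uv,depthpts(c,[uv],d).round(4))
E
```

```text
(315, 160) [[ 0.763  -0.0049  0.0927]]
(280, 200) [[0.661  0.0797 0.0933]]
(345, 230) [[ 0.5899 -0.0812  0.0897]]
(338, 203) [[ 0.6516 -0.0614  0.1191]]
(336, 198) [[ 0.6548 -0.0536  0.1676]]
(312, 205) [[0.6473 0.0011 0.1091]]
(178, 262) [[0.5063 0.3293 0.0639]]
(193, 262) [[0.5067 0.2919 0.0672]]
(200, 268) [[0.4947 0.2853 0.0114]]
(186, 285) [[0.4507 0.3193 0.0108]]
(240, 100) [[ 0.9466  0.1965 -0.0021]]
(50, 300) [[4.088e-01 6.606e-01 5.000e-04]]
```

View pics/z1.png

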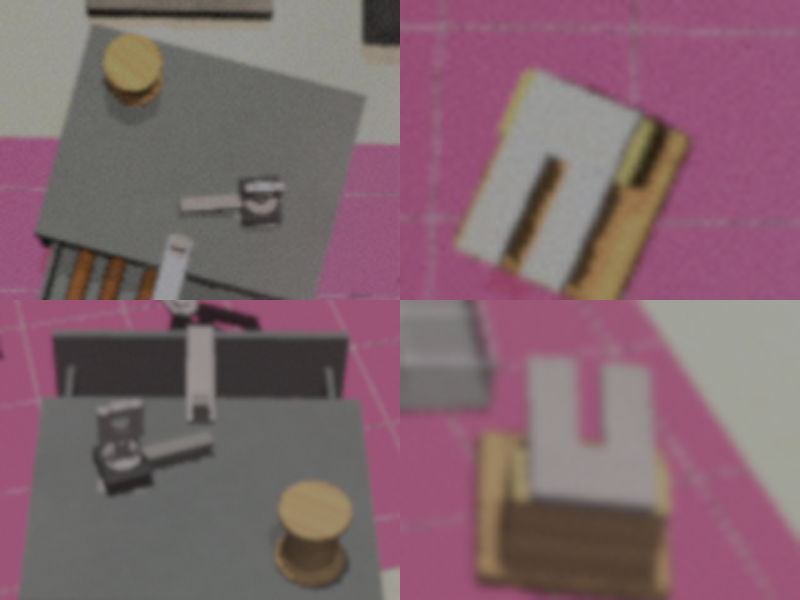

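The zoom shows the key in the lock with its bow nearly across the image. Its tongue points along image -u, and the striker strap is at the front. The hanger's slot opens toward the lower left, (172,282) in the top view. Next I fit the poses from depth masks.

```bash
python3 - <<'E'
from h import *
for n in ['top0','scene0']:
    p,d,c=load(n); v,u=np.mgrid[:480,:640]; uv=np.c_[u.ravel(),v.ravel()]
    P=depthpts(c,uv,d).reshape(480,640,3); np.save('pics/'+n+'_P.npy',P)
    x,y,z=P[...,0],P[...,1],P[...,2]
    # case top
    m=(z>.08)&(z<.1)&(x>.55)&(x<.85)&(y>-.18)&(y<.2)
    pts=P[m][:,:2]
    r=cv2.minAreaRect(pts.astype(np.float32)); print(n,'caserect',r,np.median(z[m]))
    m=(z>.055)&(z<.073)&(x>.4)&(x<.6)&(y>.22)&(y<.42)
    r=cv2.minAreaRect(P[m][:,:2].astype(np.float32)); print('fork',r,m.sum(),np.median(z[m])); print(cv2.boxPoints(r).round(4).tolist())
    m=(z>.135)&(z<.18)&(abs(x-.65)<.06)&(abs(y+.055)<.06)
    q=P[m]; print('bow',m.sum(),q.mean(0),np.linalg.svd(q[:,:2]-q[:,:2].mean(0))[2][0], q.min(0),q.max(0))
    m=(z>.098)&(z<.118)&(abs(x-.65)<.06)&(y>-.035)&(y<.03)
    q=P[m]; print('tongue',m.sum(),q.mean(0),np.linalg.svd(q[:,:2]-q[:,:2].mean(0))[2][0],q.min(0),q.max(0))
p,d,c=load('top0')
# fork by colour, on plane .064
hsv=cv2.cvtColor(p,cv2.COLOR_RGB2HSV)
m=((hsv[...,1]<50)&(hsv[...,2]>110)).astype(np.uint8); m[:240]=0;m[300:]=0;m[:,:155]=0;m[:,215:]=0
cn=max(cv2.findContours(m,0,2)[0],key=cv2.contourArea)[:,0]
q=plane(c,cn,.064)[:,:2]; r=cv2.minAreaRect(q.astype(np.float32)); print('forkcol',r,cv2.boxPoints(r).round(4).tolist())
# case corners by hand
print(plane(c,[(273.8,139.9),(374.2,165.7),(254,216.4)],.09).round(4))
E
```

```text
top0 caserect ((0.6538540124893188, 0.006630465388298035), (0.2626308798789978, 0.2743520736694336), 76.19713592529297) 0.09041796793179935
fork ((0.4976010322570801, 0.32603535056114197), (0.07079650461673737, 0.09540767222642899), 67.98490142822266) 861 0.06342609357295337
[[0.4401000142097473, 0.3111000061035156], [0.5285999774932861, 0.275299996137619], [0.5551000237464905, 0.3409999907016754], [0.4666000008583069, 0.3767000138759613]]
bow 80 [ 0.653292   -0.05587021  0.15871653] [ 0.05982889 -0.99820865] [ 0.64998138 -0.07309064  0.13537578] [ 0.65801427 -0.03953727  0.17292492]
tongue 158 [ 0.63740925 -0.00161368  0.10661492] [-0.74834959  0.66330452] [ 0.59199107 -0.03353431  0.09807766] [0.66192584 0.02716014 0.11730753]
scene0 caserect ((0.6556220650672913, 0.009160995483398438), (0.2605404853820801, 0.27986493706703186), 76.08885955810547) 0.08992483779589916
fork ((0.5000600814819336, 0.32922524213790894), (0.06917934119701385, 0.10207688063383102), 65.71235656738281) 732 0.06365300429929582
[[0.439300000667572, 0.31869998574256897], [0.5324000120162964, 0.2766999900341034], [0.5608000159263611, 0.33980000019073486], [0.46779999136924744, 0.3817000091075897]]
bow 236 [ 0.65911214 -0.05361508  0.15339016] [-0.05749005  0.99834608] [ 0.65141891 -0.07011894  0.1351868 ] [ 0.6636188  -0.03558558  0.16862518]
tongue 266 [ 0.64633163 -0.00244267  0.10551241] [ 0.64461929 -0.76450374] [ 0.59488406 -0.03493372  0.09803601] [0.67472019 0.02963556 0.11544384]
forkcol ((0.4974903166294098, 0.32573628425598145), (0.057057466357946396, 0.0966026559472084), 66.96107482910156) [[0.44190001487731934, 0.31839999556541443], [0.5307999849319458, 0.28060001134872437], [0.5530999898910522, 0.33309999108314514], [0.4641999900341034, 0.3709000051021576]]
[[ 0.8125  0.0983  0.09  ]
 [ 0.752  -0.1523  0.09  ]
 [ 0.6197  0.1427  0.09  ]]
```

```bash
python3 -m handwheel '[{"fingers":1,"x":-0.03,"y":-0.01,"z":0.035,"spin":-6},{"fingers":1,"x":-0.055,"y":-0.015,"z":0.075,"spin":-14},{"fingers":1,"x":-0.08,"y":-0.02,"z":0.115,"spin":-22},{"fingers":1,"x":-0.105,"y":-0.025,"z":0.155,"spin":-30},{"fingers":1,"x":-0.13,"y":-0.03,"z":0.195,"spin":-38},{"fingers":1,"x":-0.155,"y":-0.035,"z":0.235,"spin":-46},{"fingers":1,"x":-0.18,"y":-0.04,"z":0.275,"spin":-54},{"fingers":1,"x":-0.205,"y":-0.04,"z":0.315,"spin":-62},{"fingers":1,"x":-0.225,"y":-0.04,"z":0.355,"spin":-70},{"fingers":1,"x":-0.245,"y":-0.04,"z":0.395,"spin":-78}]' 20; cat >> h.py <<'E'
def togo(x,y,z,yawdeg):
    o=get_obs(); p=np.array(o['ee_pos']); M=R.from_euler('xyz',o['eef_rot']).as_matrix()
    yaw=np.degrees(np.arctan2(M[1,0],M[0,0])); print('pos',p.round(4),'rpy',np.round(o['eef_rot'],3),'q',np.round(o['qpos'],2),'t',o['time_s'],'F',np.round(o['force'],1),'g',o['grip_width'])
    print('tool xyz',(M.T@(np.array([x,y,z])-p)).round(4),'spin',-((yawdeg-yaw+180)%360-180))
E
python3 -c "
from h import *
togo(.6525,-.056,.25,3.4)"
```

```text
time_s: 1.1
ee_pos: [0.4542, -0.2076, 0.2644]
eef_rot: [-1.571, 0.0, 0.021]
force: [0.5, 0.3, 0.6]
grip_width: 0.0937
pos [ 0.4542 -0.2076  0.2644] rpy [-1.571  0.     0.021] q [-0.5   0.16  1.6  -0.    1.38 -0.52] t 1.1 F [0.5 0.3 0.6] g 0.09367219250142234
tool xyz [0.2015 0.0144 0.1473] spin -2.1766602115419857
```

```bash
python3 -m handwheel '[{"fingers":1,"x":0.03,"y":0,"z":0.025,"spin":0},{"fingers":1,"x":0.06,"y":0,"z":0.05,"spin":0},{"fingers":1,"x":0.09,"y":0,"z":0.075,"spin":0},{"fingers":1,"x":0.12,"y":0,"z":0.1,"spin":-1},{"fingers":1,"x":0.15,"y":0,"z":0.12,"spin":-2},{"fingers":1,"x":0.18,"y":0,"z":0.14,"spin":-2.2},{"fingers":1,"x":0.2,"y":0,"z":0.147,"spin":-2.2},{"fingers":1,"x":0.2015,"y":0,"z":0.1473,"spin":-2.2},{"fingers":1,"x":0.2015,"y":0,"z":0.1473,"spin":-2.2},{"fingers":1,"x":0.2015,"y":0,"z":0.1473,"spin":-2.2}]'; python3 -c "
from h import *
togo(.6525,-.056,.148,3.4)
p,d,c=grab('wrist','w1.png'); V=np.array(c['view']); print(-V[:3,:3].T@V[:3,3], V[2,:3])
print(proj(c,[[.6525,-.056,.166],[.6525,-.056,.106],[.642,.015,.106]]))
"
```

```text
time_s: 2.1
ee_pos: [0.6517, -0.0594, 0.2644]
eef_rot: [-1.571, 0.0, 0.053]
force: [-0.9, -0.1, 0.7]
grip_width: 0.0939
pos [ 0.6517 -0.0594  0.2644] rpy [-1.571  0.     0.053] q [-0.15  0.52  1.13 -0.    1.5  -0.2 ] t 2.1 F [-0.9 -0.1  0.7] g 0.09389720395760354
tool xyz [0.001  0.1164 0.0034] spin -0.3538570663887697
[0.64721897 0.01153249 0.42641155] [ 0.01220929 -0.24661479 -0.96903668]
[[326.42628389 241.60516755]
 [326.01428476 224.84332406]
 [318.21069519 142.8092418 ]]
```

View pics/w1.png

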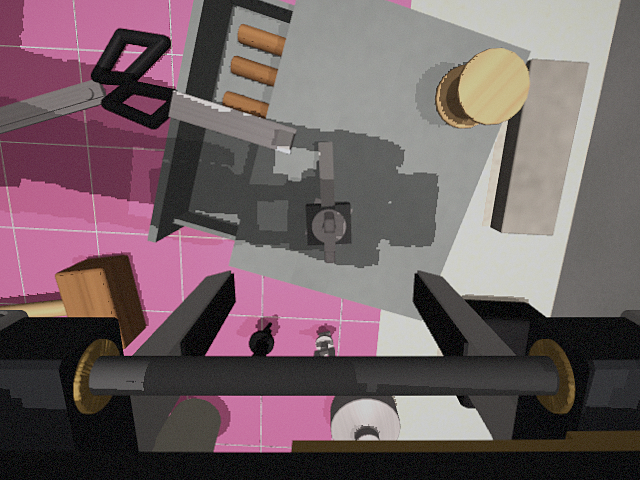

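The wrist view shows the key's collar at about (329,224), the bow below it from (330,222) to (330,262), the tongue tip at (326,142), and the striker end at about (285,140).

```bash
python3 - <<'E'
from h import *
p,d,c=load('w1')
L=plane(c,[(329,224.5)],.112)[0]; T=plane(c,[(326,142.5)],.106)[0]; B=plane(c,[(331,262)],.166)[0]; B2=plane(c,[(330,241)],.166)[0]
print(L,T,B,B2, 'tongue ang from +y', np.degrees(np.arctan2(-(T-L)[0],(T-L)[1])), np.linalg.norm((T-L)[:2]))
v,u=np.mgrid[190:280,300:360]; uv=np.c_[u.ravel(),v.ravel()]
P=depthpts(c,uv,d); 
m=(P[:,2]>.145)&(P[:,2]<.175); q=P[m]; print('bow',m.sum(),q.mean(0),q.min(0),q.max(0),np.linalg.svd(q[:,:2]-q[:,:2].mean(0))[2][0])
m=(P[:,2]>.108)&(P[:,2]<.118); q=P[m]; print('collar',m.sum(),q.mean(0),q.min(0),q.max(0))
pt,dt,ct=load('top0')
print('drawer front',plane(ct,[(247,248),(344,272)],.09))
E
```

```text
[ 0.65501947 -0.05428708  0.112     ] [0.64862007 0.01560301 0.106     ] [ 0.65679169 -0.07163347  0.166     ] [ 0.65511742 -0.05539832  0.166     ] tongue ang from +y 5.231625246228578 0.07018246071199491
bow 528 [ 0.65421613 -0.05324605  0.16638829] [ 0.64980766 -0.07179772  0.14618437] [ 0.65896854 -0.03812131  0.16966822] [ 0.06151239 -0.99810632]
collar 891 [ 0.65390574 -0.05203573  0.11157254] [ 0.63323158 -0.073773    0.10800794] [ 0.67491757 -0.02411252  0.1157686 ]
drawer front [[ 0.54157291  0.1577788   0.09      ]
 [ 0.48671522 -0.07965208  0.09      ]]
```

```bash
python3 -m handwheel '[{"fingers":1,"x":0.0025,"y":0.03,"z":0.0045,"spin":-0.4},{"fingers":1,"x":0.0025,"y":0.06,"z":0.0045,"spin":-0.4},{"fingers":1,"x":0.0025,"y":0.09,"z":0.0045,"spin":-0.4},{"fingers":1,"x":0.0025,"y":0.11,"z":0.0045,"spin":-0.4},{"fingers":1,"x":0.0025,"y":0.116,"z":0.0045,"spin":-0.4},{"fingers":-1,"x":0.0025,"y":0.116,"z":0.0045,"spin":-0.4},{"fingers":-1,"x":0.0025,"y":0.116,"z":0.0045,"spin":-0.4},{"fingers":-1,"x":0.0025,"y":0.116,"z":0.0045,"spin":-0.4},{"fingers":-1,"x":0.0025,"y":0.116,"z":0.0045,"spin":-0.4},{"fingers":-1,"x":0.0025,"y":0.116,"z":0.0045,"spin":-0.4}]' 50; python3 -m handwheel '[{"fingers":-1,"x":0,"y":0,"z":0,"spin":0},{"fingers":-1,"x":0,"y":0,"z":0,"spin":0},{"fingers":-1,"x":0,"y":0,"z":0,"spin":0},{"fingers":-1,"x":0,"y":0,"z":0,"spin":0},{"fingers":-1,"x":0,"y":0,"z":0,"spin":0},{"fingers":-1,"x":0,"y":0,"z":0,"spin":0},{"fingers":-1,"x":0,"y":0,"z":0,"spin":0},{"fingers":-1,"x":0,"y":0,"z":0,"spin":-3},{"fingers":-1,"x":0,"y":0,"z":0,"spin":-6},{"fingers":-1,"x":0,"y":0,"z":0,"spin":-9}]';python3 -c "
from h import *
togo(.6545,-.055,.148,66.5);print(get_obs()['moment'])"
```

```text
time_s: 3.15
ee_pos: [0.6547, -0.0543, 0.149]
eef_rot: [-1.571, -0.001, 0.061]
force: [-0.0, -0.8, -0.3]
grip_width: 0.0574
time_s: 4.15
ee_pos: [0.6549, -0.054, 0.1485]
eef_rot: [-1.571, -0.001, 0.22]
force: [4.1, 1.7, -1.3]
grip_width: 0.008
pos [ 0.6549 -0.054   0.1485] rpy [-1.571e+00 -1.000e-03  2.200e-01] q [-0.14  0.6   1.27  0.    1.27 -0.36] t 4.15 F [ 4.1  1.7 -1.3] g 0.00797256028377638
tool xyz [-0.0006  0.0005 -0.0009] spin -53.898112213914885
[ 0.29164892 -0.89481445 -0.13505163]
```

```bash
python3 -m handwheel '[{"fingers":-1,"x":0,"y":0,"z":0,"spin":-6},{"fingers":-1,"x":0,"y":0,"z":0,"spin":-12},{"fingers":-1,"x":0,"y":0,"z":0,"spin":-18},{"fingers":-1,"x":0,"y":0,"z":0,"spin":-24},{"fingers":-1,"x":0,"y":0,"z":0,"spin":-30},{"fingers":-1,"x":0,"y":0,"z":0,"spin":-36},{"fingers":-1,"x":0,"y":0,"z":0,"spin":-42},{"fingers":-1,"x":0,"y":0,"z":0,"spin":-47},{"fingers":-1,"x":0,"y":0,"z":0,"spin":-51},{"fingers":-1,"x":0,"y":0,"z":0,"spin":-54}]';python3 -c "
from h import *
togo(.6545,-.055,.148,66.5);print(get_obs()['moment'])"
```

```text
time_s: 5.15
ee_pos: [0.6544, -0.0546, 0.1484]
eef_rot: [-1.571, 0.001, 1.163]
force: [0.1, -1.8, -0.7]
grip_width: 0.008
pos [ 0.6544 -0.0546  0.1484] rpy [-1.571e+00  1.000e-03  1.163e+00] q [-0.14  0.6   1.27 -0.    1.27 -1.3 ] t 5.15 F [ 0.1 -1.8 -0.7] g 0.007984073117242583
tool xyz [-0.0003  0.0004 -0.0003] spin 0.12448436498868887
[-0.50038491  0.01232209 -0.11667179]
```

```bash
python3 -m handwheel '[{"fingers":-1,"x":0,"y":0,"z":0,"spin":-1},{"fingers":-1,"x":0,"y":0,"z":0,"spin":-2},{"fingers":-1,"x":0,"y":0,"z":0,"spin":-3},{"fingers":-1,"x":0,"y":0,"z":0,"spin":-4},{"fingers":-1,"x":0,"y":0,"z":0,"spin":-4},{"fingers":-1,"x":0,"y":0,"z":0,"spin":-4},{"fingers":-1,"x":0,"y":0,"z":0,"spin":-3},{"fingers":-1,"x":0,"y":0,"z":0,"spin":-2},{"fingers":-1,"x":0,"y":0,"z":0,"spin":-1.5},{"fingers":-1,"x":0,"y":0,"z":0,"spin":-1.5}]';python3 -c "
from h import *
togo(.6545,-.055,.148,66.5);print(get_obs()['moment'])
p,d,c=grab('top','t2.png'); cv2.imwrite('pics/t2z.png',cv2.resize(p[130:290,240:400,::-1],(600,600),interpolation=2))"
```

```text
time_s: 6.15
ee_pos: [0.6545, -0.0542, 0.1484]
eef_rot: [-1.571, 0.0, 1.186]
force: [-1.9, -3.7, 0.5]
grip_width: 0.0077
pos [ 0.6545 -0.0542  0.1484] rpy [-1.571  0.     1.186] q [-0.14  0.6   1.27  0.    1.27 -1.32] t 6.15 F [-1.9 -3.7  0.5] g 0.00769549477312711
tool xyz [-0.0007  0.0004 -0.0003] spin 1.4641578605618406
[-0.78937272  0.23474927 -0.00198976]
```

View pics/t2z.png

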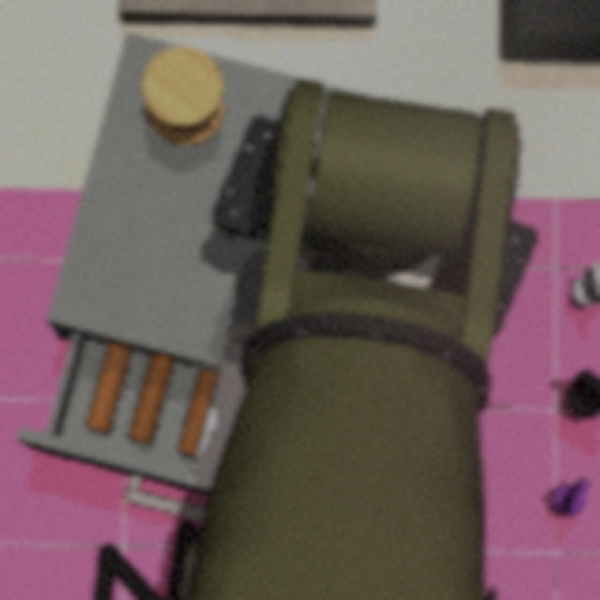

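The arm hides the lock in this view; only the spool, the left half of the drawer and the look-alikes on the right show. I'll check the tongue by wrist depth instead.

```bash
cat > tng.py <<'E'
from h import *
import sys
p,d,c=grab('wrist',sys.argv[1]+'.png')
v,u=np.mgrid[:480,:640]; uv=np.c_[u.ravel(),v.ravel()]
P=depthpts(c,uv,d); L=np.array([.6545,-.055])
r=P[:,:2]-L; n=np.hypot(*r.T)
m=(abs(P[:,2]-.104)<.005)&(n>.03)&(n<.075)
if m.sum(): 
    a=np.degrees(np.arctan2(-r[m,0],r[m,1])); print(m.sum(),'tongue world angle from +y',np.median(a),np.percentile(a,[10,90]),'lock',np.radians(np.median(a)+13.8))
E
python3 tng.py w2
```

```text
1626 tongue world angle from +y 65.89518810882801 [60.41380358 71.51999473] lock 1.3909434304952817
```

```bash
python3 - <<'E'
from h import *
p,d,c=load('w2'); print(proj(c,[[.6545,-.055,.106],[.6545-.072*np.sin(np.radians(66)),-.055+.072*np.cos(np.radians(66)),.106]]))
E
```

```text
[[323.82973199 272.90017511]
 [328.31039565 148.08226586]]
```

View pics/w2.png

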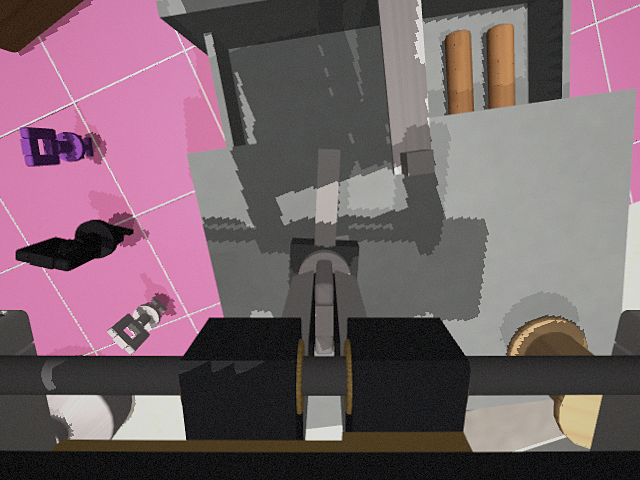

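The tongue (tip at (327,150)) points to the front and reads 1.39 rad. The striker at (412,165) is clear of it. I release the key and rise.

```bash
python3 -m handwheel '[{"fingers":0,"x":0,"y":0,"z":0,"spin":0},{"fingers":0,"x":0,"y":0,"z":0,"spin":0},{"fingers":0,"x":0,"y":0,"z":0,"spin":0},{"fingers":0,"x":0,"y":-0.01,"z":0,"spin":0},{"fingers":0,"x":0,"y":-0.03,"z":0,"spin":0},{"fingers":0,"x":0,"y":-0.05,"z":0,"spin":0},{"fingers":0,"x":0,"y":-0.07,"z":0,"spin":0},{"fingers":0,"x":0,"y":-0.075,"z":0,"spin":0},{"fingers":-1,"x":0,"y":-0.075,"z":0,"spin":-4},{"fingers":-1,"x":0,"y":-0.075,"z":0,"spin":-8}]' 20;python3 tng.py w3; python3 -c "
from h import *
togo(.475,.0485,.078,76.2)"
```

```text
time_s: 7.25
ee_pos: [0.6544, -0.0541, 0.2232]
eef_rot: [-1.571, -0.0, 1.329]
force: [-0.4, 0.0, 0.5]
grip_width: 0.0344
885 tongue world angle from +y 66.15926409856152 [60.51528356 71.90075474] lock 1.3955524259915943
pos [ 0.6544 -0.0541  0.2231] rpy [-1.57  -0.     1.333] q [-0.14  0.54  1.18  0.    1.42 -1.47] t 7.3 F [-0.1  0.1 -1.1] g 0.030667583609094953
tool xyz [0.0575 0.1452 0.1984] spin 0.19089836194916643
```

```bash
python3 -m handwheel '[{"fingers":-1,"x":0.015,"y":0,"z":0.04,"spin":0},{"fingers":-1,"x":0.03,"y":0,"z":0.08,"spin":0},{"fingers":-1,"x":0.045,"y":0,"z":0.12,"spin":0},{"fingers":-1,"x":0.055,"y":0,"z":0.16,"spin":0},{"fingers":-1,"x":0.0575,"y":0,"z":0.198,"spin":0},{"fingers":-1,"x":0.0575,"y":0.02,"z":0.198,"spin":0},{"fingers":-1,"x":0.0575,"y":0.06,"z":0.198,"spin":0},{"fingers":-1,"x":0.0575,"y":0.1,"z":0.198,"spin":0},{"fingers":-1,"x":0.0575,"y":0.13,"z":0.198,"spin":0},{"fingers":-1,"x":0.0575,"y":0.1455,"z":0.198,"spin":0}]';python3 -m handwheel '[{"fingers":-1,"x":0,"y":0,"z":-0.005,"spin":0},{"fingers":-1,"x":0,"y":0,"z":-0.015,"spin":0},{"fingers":-1,"x":0,"y":0,"z":-0.025,"spin":0},{"fingers":-1,"x":0,"y":0,"z":-0.035,"spin":0},{"fingers":-1,"x":0,"y":0,"z":-0.045,"spin":0},{"fingers":-1,"x":0,"y":0,"z":-0.055,"spin":0},{"fingers":-1,"x":0,"y":0,"z":-0.065,"spin":0},{"fingers":-1,"x":0,"y":0,"z":-0.075,"spin":0},{"fingers":-1,"x":0,"y":0,"z":-0.08,"spin":0},{"fingers":-1,"x":0,"y":0,"z":-0.085,"spin":0}]'; python3 -c "
from h import *
togo(.685-.971*.1,-.003+.2385*.1,.078,76.2)"
```

```text
time_s: 8.3
ee_pos: [0.475, 0.0495, 0.0753]
eef_rot: [-1.568, 0.001, 1.325]
force: [-0.7, -0.7, -0.8]
grip_width: 0.0002
time_s: 9.3
ee_pos: [0.5592, 0.0287, 0.0778]
eef_rot: [-1.571, 0.0, 1.326]
force: [-3.1, 0.2, 1.1]
grip_width: 0.0007
pos [0.5592 0.0287 0.0778] rpy [-1.571  0.     1.326] q [-0.01  0.48  1.63 -0.    1.03 -1.34] t 9.3 F [-3.1  0.2  1.1] g 0.0006822909067686674
tool xyz [-0.0007 -0.0002 -0.0298] spin -0.2245686059204104
```

```bash
python3 -m handwheel '[{"fingers":-1,"x":0,"y":0,"z":-0.003,"spin":0},{"fingers":-1,"x":0,"y":0,"z":-0.005,"spin":0},{"fingers":-1,"x":0,"y":0,"z":-0.007,"spin":0},{"fingers":-1,"x":0,"y":0,"z":-0.009,"spin":0},{"fingers":-1,"x":0,"y":0,"z":-0.01,"spin":0},{"fingers":-1,"x":0,"y":0,"z":-0.011,"spin":0},{"fingers":-1,"x":0,"y":0,"z":-0.012,"spin":0},{"fingers":-1,"x":0,"y":0,"z":-0.013,"spin":0},{"fingers":-1,"x":0,"y":0,"z":-0.014,"spin":0},{"fingers":-1,"x":0,"y":0,"z":-0.014,"spin":0}]'; python3 -c "
from h import *
togo(.685-.971*.1,-.003+.2385*.1,.078,76.2)
grab('scene','s3.png')"
```

```text
time_s: 10.3
ee_pos: [0.5725, 0.0255, 0.0779]
eef_rot: [-1.571, -0.0, 1.326]
force: [-1.5, -0.3, -0.7]
grip_width: 0.0004
pos [0.5725 0.0255 0.0779] rpy [-1.571 -0.     1.326] q [-0.02  0.51  1.59  0.    1.04 -1.35] t 10.3 F [-1.5 -0.3 -0.7] g 0.0004160539338641676
tool xyz [-0.0007 -0.0001 -0.016 ] spin -0.22381628808767573
```

```bash
python3 -m handwheel '[{"fingers":-1,"x":0,"y":0,"z":-0.001,"spin":0},{"fingers":-1,"x":0,"y":0,"z":-0.002,"spin":0},{"fingers":-1,"x":0,"y":0,"z":-0.003,"spin":0},{"fingers":-1,"x":0,"y":0,"z":-0.004,"spin":0},{"fingers":-1,"x":0,"y":0,"z":-0.005,"spin":0},{"fingers":-1,"x":0,"y":0,"z":-0.006,"spin":0},{"fingers":-1,"x":0,"y":0,"z":-0.006,"spin":0},{"fingers":-1,"x":0,"y":0,"z":-0.006,"spin":0},{"fingers":-1,"x":0,"y":0,"z":-0.006,"spin":0},{"fingers":-1,"x":0,"y":0,"z":-0.006,"spin":0}]'; python3 -c "
from h import *
togo(.685-.971*.1,-.003+.2385*.1,.078,76.2)
p,d,c=grab('scene','s3.png')
def cr(x,y,w,h): return cv2.resize(p[y:y+h,x:x+w,::-1],(800,600),interpolation=cv2.INTER_CUBIC)
cv2.imwrite('pics/s3z.png',cr(230,210,200,150))
# drawer front expected line shut / 10mm open, seen from scene
C=np.array([.685,-.003]);a=-.2409
M=np.array([[np.cos(a),-np.sin(a)],[np.sin(a),np.cos(a)]])
for e in (0,.01,.02):
  for y in(-.128,.128):
    q=proj(c,[[*(C+M@[-.1-e,y]),.09]])[0]; print(e,y,q,(q-[230,210])*4)"
```

```text
time_s: 11.35
ee_pos: [0.5751, 0.0248, 0.0779]
eef_rot: [-1.562, 0.001, 1.327]
force: [-32.5, 5.1, 18.0]
grip_width: 0.0006
pos [0.5751 0.0248 0.0779] rpy [-1.562e+00  1.000e-03  1.327e+00] q [-0.02  0.52  1.58  0.    1.05 -1.35] t 11.35 F [-32.5   5.1  18. ] g 0.0005840997680943997
tool xyz [-0.0008 -0.0002 -0.0134] spin -0.1955330883013744
0 -0.128 [254.97395529 266.80436672] [ 99.89582114 227.21746689]
0 0.128 [379.96157933 267.61431851] [599.84631733 230.45727404]
0.01 -0.128 [255.39004103 263.29125936] [101.56016411 213.16503744]
0.01 0.128 [379.53928929 264.09201932] [598.15715717 216.36807726]
0.02 -0.128 [255.8006719  259.82491662] [103.2026876  199.29966648]
0.02 0.128 [379.12252256 260.61665285] [596.49009024 202.46661142]
```

View pics/s3z.png

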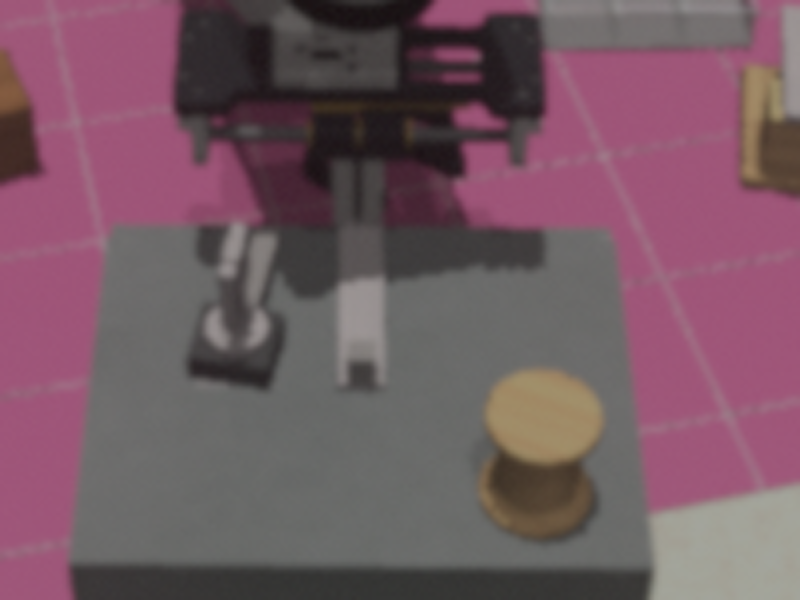

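The drawer is flush with the case front (row about 228), the stop force is 32 N, and the tongue still points to the front. I back off, rise and return to the key.

```bash
python3 -m handwheel '[{"fingers":-1,"x":0,"y":0,"z":0.02,"spin":0},{"fingers":-1,"x":0,"y":0,"z":0.035,"spin":0},{"fingers":-1,"x":0,"y":-0.03,"z":0.035,"spin":0},{"fingers":-1,"x":0,"y":-0.07,"z":0.035,"spin":0},{"fingers":0,"x":0,"y":-0.11,"z":0.035,"spin":0},{"fingers":0,"x":0,"y":-0.145,"z":0.035,"spin":0},{"fingers":0,"x":-0.02,"y":-0.145,"z":0.0,"spin":3},{"fingers":0,"x":-0.04,"y":-0.145,"z":-0.035,"spin":6},{"fingers":0,"x":-0.055,"y":-0.145,"z":-0.06,"spin":8.5},{"fingers":0,"x":-0.055,"y":-0.145,"z":-0.06,"spin":8.5}]' 50; python3 tng.py w4; python3 -c "
from h import *
togo(.6545,-.0545,.148,67)
p,d,c=load('w4')
v,u=np.mgrid[:480,:640]; uv=np.c_[u.ravel(),v.ravel()]; P=depthpts(c,uv,d)
m=(P[:,2]>.15)&(P[:,2]<.172)&(np.hypot(P[:,0]-.6545,P[:,1]+.055)<.03); q=P[m]; print(m.sum(),(q.min(0)+q.max(0))/2,q.min(0),q.max(0),np.linalg.svd(q[:,:2]-q[:,:2].mean(0))[2][0])"
```

```text
time_s: 12.4
ee_pos: [0.6248, -0.0463, 0.2225]
eef_rot: [-1.572, 0.0, 1.174]
force: [-0.9, -0.4, 0.3]
grip_width: 0.0447
896 tongue world angle from +y 65.438142402536 [57.49768221 71.46173284] lock 1.3829664780883832
pos [ 0.6238 -0.045   0.2225] rpy [-1.571 -0.     1.176] q [-0.13  0.47  1.29  0.    1.38 -1.31] t 12.45 F [-1.   1.   0.3] g 0.046387910684506935
tool xyz [ 0.003   0.0745 -0.032 ] spin 0.38808682456158294
701 [ 0.65393784 -0.05467353  0.15988147] [ 0.63734011 -0.06378201  0.15008286] [ 0.67053557 -0.04556506  0.16968009] [ 0.92770934 -0.37330334]
```

```bash
python3 -m handwheel '[{"fingers":0,"x":0.003,"y":0,"z":-0.02,"spin":0},{"fingers":0,"x":0.003,"y":0,"z":-0.032,"spin":0},{"fingers":0,"x":0.003,"y":0.02,"z":-0.032,"spin":0},{"fingers":0,"x":0.003,"y":0.05,"z":-0.032,"spin":0},{"fingers":0,"x":0.003,"y":0.07,"z":-0.032,"spin":0},{"fingers":0,"x":0.003,"y":0.0745,"z":-0.032,"spin":0},{"fingers":-1,"x":0.003,"y":0.0745,"z":-0.032,"spin":0},{"fingers":-1,"x":0.003,"y":0.0745,"z":-0.032,"spin":0},{"fingers":-1,"x":0.003,"y":0.0745,"z":-0.032,"spin":0},{"fingers":-1,"x":0.003,"y":0.0745,"z":-0.032,"spin":0}]' 50; python3 -m handwheel '[{"fingers":-1,"x":0,"y":0,"z":0,"spin":0},{"fingers":-1,"x":0,"y":0,"z":0,"spin":0},{"fingers":-1,"x":0,"y":0,"z":0,"spin":0},{"fingers":-1,"x":0,"y":0,"z":0,"spin":6},{"fingers":-1,"x":0,"y":0,"z":0,"spin":12},{"fingers":-1,"x":0,"y":0,"z":0,"spin":18},{"fingers":-1,"x":0,"y":0,"z":0,"spin":24},{"fingers":-1,"x":0,"y":0,"z":0,"spin":30},{"fingers":-1,"x":0,"y":0,"z":0,"spin":36},{"fingers":-1,"x":0,"y":0,"z":0,"spin":42}]';python3 -c "
from h import *
togo(.6545,-.0545,.148,-14);print(get_obs()['moment'])"
```

```text
time_s: 13.45
ee_pos: [0.6541, -0.0533, 0.1495]
eef_rot: [-1.572, -0.0, 1.178]
force: [0.2, 0.8, 0.5]
grip_width: 0.0186
time_s: 14.45
ee_pos: [0.6543, -0.0531, 0.149]
eef_rot: [-1.571, -0.002, 0.441]
force: [2.9, 0.4, 3.4]
grip_width: 0.0076
pos [ 0.6543 -0.0531  0.149 ] rpy [-1.571 -0.002  0.441] q [-0.14  0.6   1.27  0.    1.27 -0.58] t 14.45 F [2.9 0.4 3.4] g 0.007581472599803151
tool xyz [-0.0005  0.001  -0.0013] spin 39.24700059049846
[ 0.15478735 -0.6879933   0.17995818]
```

```bash
python3 -m handwheel '[{"fingers":-1,"x":0,"y":0,"z":0,"spin":6},{"fingers":-1,"x":0,"y":0,"z":0,"spin":12},{"fingers":-1,"x":0,"y":0,"z":0,"spin":18},{"fingers":-1,"x":0,"y":0,"z":0,"spin":24},{"fingers":-1,"x":0,"y":0,"z":0,"spin":30},{"fingers":-1,"x":0,"y":0,"z":0,"spin":35},{"fingers":-1,"x":0,"y":0,"z":0,"spin":38},{"fingers":-1,"x":0,"y":0,"z":0,"spin":40},{"fingers":-1,"x":0,"y":0,"z":0,"spin":41},{"fingers":-1,"x":0,"y":0,"z":0,"spin":41}]';python3 tng.py w5; python3 -c "
from h import *
togo(.6545,-.0545,.148,-14);print(get_obs()['moment'])"
```

```text
time_s: 15.45
ee_pos: [0.6554, -0.053, 0.1491]
eef_rot: [-1.569, -0.005, -0.271]
force: [10.8, 1.6, -0.1]
grip_width: 0.0079
1610 tongue world angle from +y -10.533185283934476 [-16.1953478   -4.93652724] lock 0.05701667284794711
pos [ 0.6554 -0.053   0.1492] rpy [-1.569 -0.005 -0.271] q [-0.14  0.6   1.27  0.    1.27  0.13] t 15.5 F [11.   0.7 -0.2] g 0.007629894267010888
tool xyz [-0.0005  0.0011 -0.0017] spin -1.5096449912199148
[ 0.11946992 -2.47504697  0.09447251]
```

```bash
python3 -m handwheel '[{"fingers":-1,"x":0.001,"y":0,"z":0,"spin":0},{"fingers":-1,"x":0.001,"y":0,"z":0,"spin":0.5},{"fingers":-1,"x":0.001,"y":0,"z":0,"spin":1},{"fingers":-1,"x":0.001,"y":0,"z":0,"spin":1.5},{"fingers":-1,"x":0.001,"y":0,"z":0,"spin":2},{"fingers":-1,"x":0.001,"y":0,"z":0,"spin":2.5},{"fingers":-1,"x":0.001,"y":0,"z":0,"spin":3},{"fingers":-1,"x":0.001,"y":0,"z":0,"spin":3},{"fingers":-1,"x":0.001,"y":0,"z":0,"spin":3},{"fingers":-1,"x":0.001,"y":0,"z":0,"spin":3}]';python3 tng.py w6; python3 -c "
from h import *
togo(.6545,-.0545,.148,-14);print(get_obs()['moment'])"
```

```text
time_s: 16.5
ee_pos: [0.6558, -0.0531, 0.149]
eef_rot: [-1.569, -0.003, -0.323]
force: [5.5, 1.3, 1.7]
grip_width: 0.0075
1606 tongue world angle from +y -13.481594755141998 [-18.8043987   -7.88466749] lock 0.00555721987839089
pos [ 0.6557 -0.0531  0.1491] rpy [-1.569 -0.003 -0.323] q [-0.14  0.6   1.27  0.    1.27  0.19] t 16.55 F [6.5 3.1 2. ] g 0.007499177951083749
tool xyz [-0.0007  0.0011 -0.0017] spin -4.513523405996779
[ 0.43954757 -1.50465455  0.09945283]
```

```bash
python3 -m handwheel '[{"fingers":-1,"x":0.0005,"y":0,"z":0,"spin":-1},{"fingers":-1,"x":0.0005,"y":0,"z":0,"spin":-2},{"fingers":-1,"x":0.0005,"y":0,"z":0,"spin":-2},{"fingers":-1,"x":0.0005,"y":0,"z":0,"spin":-2},{"fingers":-1,"x":0.0005,"y":-0.001,"z":0,"spin":-2},{"fingers":-1,"x":0.0005,"y":-0.002,"z":0,"spin":-2},{"fingers":-1,"x":0.0005,"y":-0.003,"z":0,"spin":-2},{"fingers":-1,"x":0.0005,"y":-0.005,"z":0,"spin":-2},{"fingers":-1,"x":0.0005,"y":-0.005,"z":0,"spin":-2},{"fingers":-1,"x":0.0005,"y":-0.005,"z":0,"spin":-2}]';python3 tng.py w7; python3 -c "
from h import *
togo(.6545,-.0545,.148,-14);print(get_obs()['moment'])"
```

```text
time_s: 17.55
ee_pos: [0.6553, -0.0541, 0.1529]
eef_rot: [-1.571, -0.0, -0.288]
force: [5.1, -0.6, -3.4]
grip_width: 0.0081
1555 tongue world angle from +y -13.431028856539498 [-19.18492281  -7.89463778] lock 0.00643976129823411
pos [ 0.6553 -0.0541  0.1529] rpy [-1.571  0.    -0.288] q [-0.14  0.6   1.26 -0.    1.28  0.15] t 17.6 F [ 5.  -2.  -2.7] g 0.0073072193882214274
tool xyz [-0.0006  0.0049 -0.0006] spin -2.5158694767924032
[-0.30579733 -1.2823041   0.07803749]
```

```bash
python3 -m handwheel '[{"fingers":-1,"x":0,"y":-0.004,"z":0,"spin":0},{"fingers":-1,"x":0,"y":-0.008,"z":0,"spin":0},{"fingers":-1,"x":0,"y":-0.014,"z":0,"spin":0},{"fingers":-1,"x":0,"y":-0.02,"z":0,"spin":0},{"fingers":-1,"x":0,"y":-0.026,"z":0,"spin":0},{"fingers":-1,"x":0,"y":-0.032,"z":0,"spin":0},{"fingers":-1,"x":0,"y":-0.038,"z":0,"spin":0},{"fingers":-1,"x":0,"y":-0.045,"z":0,"spin":0},{"fingers":-1,"x":0,"y":-0.06,"z":0,"spin":0},{"fingers":-1,"x":0,"y":-0.08,"z":0,"spin":0}]';python3 tng.py w8; python3 -c "
from h import *
togo(.498,.326,.25,66.5);print(get_obs()['moment'])"
```

```text
time_s: 18.6
ee_pos: [0.655, -0.0537, 0.2342]
eef_rot: [-1.571, 0.001, -0.288]
force: [-0.4, -0.1, -0.6]
grip_width: 0.0073
815 tongue world angle from +y -13.348746995396123 [-18.98913605  -7.78838837] lock 0.007875850689854795
pos [ 0.656  -0.0538  0.2386] rpy [-1.57  -0.005 -0.288] q [-0.14  0.54  1.16 -0.    1.44  0.15] t 18.65 F [0.8 0.2 1.6] g 0.007434224968859079
tool xyz [-0.2594 -0.0123  0.3193] spin -83.01607484874222
[-0.00457482 -0.13472021  0.04595085]
```

View pics/w8.png

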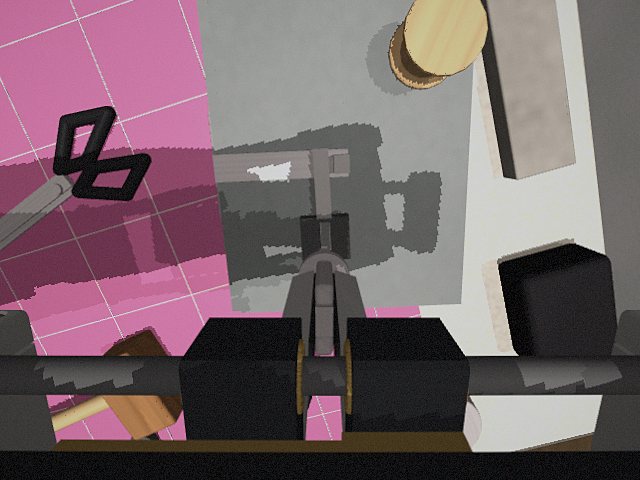

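The key is out and hangs in the jaws. The tongue at (322,185) lies in front of the striker at (340,163), and the drawer is shut. Now to the hanger.

```bash
python3 -m handwheel '[{"fingers":-1,"x":-0.01,"y":-0.005,"z":0.015,"spin":-4},{"fingers":-1,"x":-0.03,"y":-0.01,"z":0.04,"spin":-10},{"fingers":-1,"x":-0.055,"y":-0.012,"z":0.07,"spin":-17},{"fingers":-1,"x":-0.08,"y":-0.012,"z":0.1,"spin":-24},{"fingers":-1,"x":-0.105,"y":-0.012,"z":0.13,"spin":-31},{"fingers":-1,"x":-0.13,"y":-0.012,"z":0.16,"spin":-38},{"fingers":-1,"x":-0.155,"y":-0.012,"z":0.19,"spin":-45},{"fingers":-1,"x":-0.18,"y":-0.012,"z":0.22,"spin":-52},{"fingers":-1,"x":-0.2,"y":-0.012,"z":0.25,"spin":-59},{"fingers":-1,"x":-0.22,"y":-0.012,"z":0.27,"spin":-65}]';python3 -c "
from h import *
togo(.498,.326,.25,66.5);print(get_obs()['moment'])"
```

```text
time_s: 19.65
ee_pos: [0.5204, 0.2696, 0.2459]
eef_rot: [-1.571, -0.001, 0.852]
force: [0.3, -0.3, -1.5]
grip_width: 0.0073
pos [0.5204 0.2696 0.2459] rpy [-1.571e+00 -1.000e-03  8.520e-01] q [ 0.42  0.37  1.38  0.    1.39 -0.44] t 19.65 F [ 0.3 -0.3 -1.5] g 0.0072606799617969805
tool xyz [ 0.0277 -0.0041  0.054 ] spin -17.68459696279794
[-0.01559836 -0.089272   -0.05298312]
```

```bash
python3 -m handwheel '[{"fingers":-1,"x":0.006,"y":0,"z":0.0,"spin":-5},{"fingers":-1,"x":0.012,"y":0,"z":0.0,"spin":-10},{"fingers":-1,"x":0.018,"y":0,"z":0.0,"spin":-14},{"fingers":-1,"x":0.024,"y":0,"z":0.0,"spin":-17.7},{"fingers":-1,"x":0.026,"y":0,"z":0.0,"spin":-17.7},{"fingers":-1,"x":0.026,"y":0,"z":0.0,"spin":-17.7},{"fingers":-1,"x":0.026,"y":0,"z":0.0,"spin":-17.7},{"fingers":-1,"x":0.026,"y":0,"z":0.0,"spin":-17.7},{"fingers":-1,"x":0.026,"y":0,"z":0.0,"spin":-17.7},{"fingers":-1,"x":0.026,"y":0,"z":0.0,"spin":-17.7}]';python3 -c "
from h import *
togo(.498,.326,.25,66.5)
p,d,c=grab('wrist','w9.png')"
```

```text
time_s: 20.65
ee_pos: [0.5383, 0.287, 0.2455]
eef_rot: [-1.571, -0.0, 1.155]
force: [0.7, 0.4, -1.0]
grip_width: 0.0072
pos [0.5383 0.287  0.2455] rpy [-1.571 -0.     1.155] q [ 0.43  0.42  1.31 -0.    1.41 -0.72] t 20.65 F [ 0.7  0.4 -1. ] g 0.007168664303801084
tool xyz [ 0.0193 -0.0045  0.0526] spin -0.3400018898901749
```

View pics/w9.png

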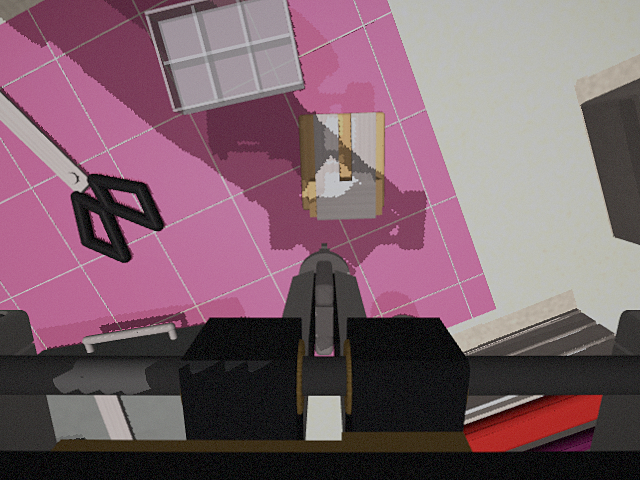

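The wrist view shows the hanger ahead of the key. Its slot runs from the open end at (344,112) to the closed end at (346,181), and the fork spans columns 312–383. The held key's collar is at about (324,268).

```bash
python3 - <<'E'
from h import *
p,d,c=load('w9'); v,u=np.mgrid[90:240,280:410]; uv=np.c_[u.ravel(),v.ravel()]
P=depthpts(c,uv,d); m=(abs(P[:,2]-.064)<.006)
q=P[m]; mask=np.zeros((480,640),np.uint8); mask[uv[m][:,1],uv[m][:,0]]=255
print(m.sum(),np.median(q[:,2]),'zstd',q[:,2].std())
for r in range(115,215,8):
    row=np.where(mask[r])[0]
    if len(row)>5:
        g=np.where(np.diff(row)>3)[0]; e=[row[0],row[-1]]+[x for i in g for x in (row[i],row[i+1])]
        print(r,e)
R4=cv2.minAreaRect(plane(c,np.argwhere(mask)[:,::-1],.064)[:,:2].astype(np.float32)); print(R4)
S=plane(c,[(344.0,112),(345.5,180)],.064); print(S)
# key: tcp projections and key pixels
o=np.array([.5383,.287,.2455]); print(proj(c,[o,o+[0,0,.018],o-[0,0,.037]]))
v,u=np.mgrid[230:330,280:370]; uv=np.c_[u.ravel(),v.ravel()]; P=depthpts(c,uv,d)
for lo,hi in((.2,.214),(.255,.27)):
    m=(P[:,2]>lo)&(P[:,2]<hi); q=P[m]
    ax=np.array([np.cos(1.155),np.sin(1.155)]); az=np.array([-ax[1],ax[0]]); w=q[:,:2]-o[:2]
    print(m.sum(),'tool x',np.percentile(w@ax,[1,50,99]),'tool z',np.percentile(w@az,[1,50,99]))
    k=w[abs(w@ax)<.012]; print('dir', np.degrees(np.arctan2(*np.linalg.svd(w-w.mean(0))[2][0][::-1])))
E
```

```text
6063 0.0655488737354723 zstd 0.0018158532313334388
115 [np.int64(313), np.int64(375), np.int64(337), np.int64(351)]
123 [np.int64(313), np.int64(375), np.int64(337), np.int64(351)]
131 [np.int64(314), np.int64(375), np.int64(337), np.int64(351)]
139 [np.int64(314), np.int64(375), np.int64(337), np.int64(351)]
147 [np.int64(314), np.int64(375), np.int64(337), np.int64(351)]
155 [np.int64(314), np.int64(375), np.int64(337), np.int64(351)]
163 [np.int64(315), np.int64(375), np.int64(338), np.int64(351)]
171 [np.int64(315), np.int64(375), np.int64(338), np.int64(351)]
179 [np.int64(315), np.int64(381), np.int64(338), np.int64(351)]
187 [np.int64(309), np.int64(381)]
195 [np.int64(309), np.int64(381)]
203 [np.int64(309), np.int64(381)]
211 [np.int64(310), np.int64(381)]
((0.4962756633758545, 0.3254879117012024), (0.06881710141897202, 0.09651241451501846), 68.01524353027344)
[[0.45130217 0.34447837 0.064     ]
 [0.50744757 0.32204464 0.064     ]]
[[325.26535068 301.71005916]
 [325.41155577 318.80378311]
 [325.04070713 275.45373582]]
655 tool x [-0.01461573 -0.00059329  0.01293002] tool z [0.00248801 0.00903444 0.01430854]
dir -114.0172871455894
1721 tool x [-0.01620205 -0.00102038  0.01451879] tool z [-0.00435905  0.0100537   0.01628065]
dir -114.03080867688051
```

```bash
python3 -c "
from h import *
togo(.4822,.3329,.16,66.2)
p,d,c=load('top0'); print(plane(c,[(172.2,281.6),(180.6,261.6)],.064))"
```

```text
pos [0.5383 0.2871 0.2455] rpy [-1.571 -0.     1.155] q [ 0.43  0.42  1.31  0.    1.41 -0.72] t 20.7 F [ 0.2  0.2 -1.3] g 0.007618958042283468
tool xyz [0.0192 0.0855 0.0699] spin -0.036326878469481017
[[0.45790383 0.34144243 0.064     ]
 [0.50742045 0.32299517 0.064     ]]
```

```bash
python3 -m handwheel '[{"fingers":-1,"x":0.004,"y":0,"z":0.014,"spin":0},{"fingers":-1,"x":0.008,"y":0,"z":0.03,"spin":0},{"fingers":-1,"x":0.012,"y":0,"z":0.045,"spin":0},{"fingers":-1,"x":0.016,"y":0,"z":0.06,"spin":0},{"fingers":-1,"x":0.0192,"y":0.01,"z":0.07,"spin":0},{"fingers":-1,"x":0.0192,"y":0.03,"z":0.07,"spin":0},{"fingers":-1,"x":0.0192,"y":0.055,"z":0.07,"spin":0},{"fingers":-1,"x":0.0192,"y":0.075,"z":0.07,"spin":0},{"fingers":-1,"x":0.0192,"y":0.0855,"z":0.07,"spin":0},{"fingers":-1,"x":0.0192,"y":0.0855,"z":0.07,"spin":0}]';python3 -c "
from h import *
togo(.4822,.3329,.16,66.2)
p,d,c=grab('wrist','w10.png')
s,_,cs=grab('scene','s10.png')
a=cv2.resize(p[150:390,200:440,::-1],(400,400)); b=cv2.resize(s[170:270,390:490,::-1],(400,400),interpolation=2)
cv2.imwrite('pics/z10.png',np.hstack([a,b]))"
```

```text
time_s: 21.7
ee_pos: [0.4813, 0.3329, 0.1584]
eef_rot: [-1.569, 0.002, 1.155]
force: [0.5, -0.1, -0.9]
grip_width: 0.0076
pos [0.4813 0.3329 0.1584] rpy [-1.569  0.002  1.155] q [ 0.54  0.44  1.49 -0.    1.21 -0.61] t 21.7 F [ 0.5 -0.1 -0.9] g 0.00760798009979748
tool xyz [ 0.0004 -0.0016 -0.0008] spin -0.007798506300105146
```

View pics/z10.png

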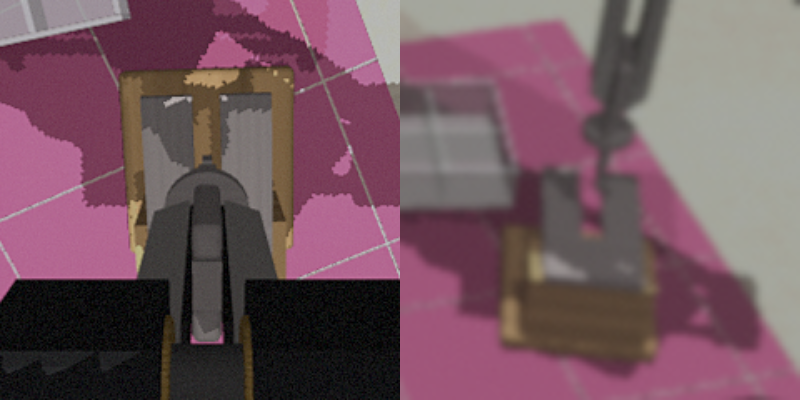

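In the wrist crop the bit (207,160) lines up with the slot's centre line (206,130), and in the scene crop the key stands over the slot. I lower it.

```bash
python3 -m handwheel '[{"fingers":-1,"x":0,"y":0.006,"z":0,"spin":0},{"fingers":-1,"x":0,"y":0.012,"z":0,"spin":0},{"fingers":-1,"x":0,"y":0.018,"z":0,"spin":0},{"fingers":-1,"x":0,"y":0.024,"z":0,"spin":0},{"fingers":-1,"x":0,"y":0.03,"z":0,"spin":0},{"fingers":-1,"x":0,"y":0.035,"z":0,"spin":0},{"fingers":-1,"x":0,"y":0.04,"z":0,"spin":0},{"fingers":-1,"x":0,"y":0.044,"z":0,"spin":0},{"fingers":-1,"x":0,"y":0.047,"z":0,"spin":0},{"fingers":-1,"x":0,"y":0.047,"z":0,"spin":0}]';python3 -c "
from h import *
togo(.4822,.3329,.107,66.2)"
```

```text
time_s: 22.8
ee_pos: [0.4819, 0.3329, 0.1125]
eef_rot: [-1.57, 0.0, 1.155]
force: [1.1, 1.1, -1.4]
grip_width: 0.0076
pos [0.4819 0.3329 0.1125] rpy [-1.57   0.     1.155] q [ 0.54  0.49  1.53  0.    1.12 -0.61] t 22.8 F [ 1.1  1.1 -1.4] g 0.00760970930250116
tool xyz [ 0.0001  0.0055 -0.0002] spin -0.020660867423686113
```

```bash
python3 -m handwheel '[{"fingers":-1,"x":0,"y":0.001,"z":0,"spin":0},{"fingers":-1,"x":0,"y":0.002,"z":0,"spin":0},{"fingers":-1,"x":0,"y":0.003,"z":0,"spin":0},{"fingers":-1,"x":0,"y":0.004,"z":0,"spin":0},{"fingers":-1,"x":0,"y":0.005,"z":0,"spin":0},{"fingers":-1,"x":0,"y":0.0055,"z":0,"spin":0},{"fingers":-1,"x":0,"y":0.006,"z":0,"spin":0},{"fingers":-1,"x":0,"y":0.006,"z":0,"spin":0},{"fingers":-1,"x":0,"y":0.006,"z":0,"spin":0},{"fingers":-1,"x":0,"y":0.006,"z":0,"spin":0}]';python3 -c "
from h import *
togo(.4822,.3329,.107,66.2);print(get_obs()['moment'])
p,d,c=load('w9')
for f in ['w11']:
  p,d,c=grab('wrist',f+'.png')
  v,u=np.mgrid[230:330,280:370]; P=depthpts(c,np.c_[u.ravel(),v.ravel()],d)
  m=np.hypot(P[:,0]-.482,P[:,1]-.333)<.014; h=np.histogram(P[m,2],bins=np.arange(.05,.14,.004)); print(h[0])
s,_,cs=grab('scene','s11.png')
b=cv2.resize(s[170:270,380:500,::-1],(480,400),interpolation=2); cv2.imwrite('pics/z11.png',b)"
```

```text
time_s: 23.8
ee_pos: [0.4821, 0.333, 0.107]
eef_rot: [-1.571, -0.0, 1.155]
force: [0.0, 0.1, 0.6]
grip_width: 0.0073
pos [0.4821 0.333  0.107 ] rpy [-1.571 -0.     1.155] q [ 0.54  0.5   1.53 -0.    1.11 -0.61] t 23.8 F [0.  0.1 0.6] g 0.007293864354523107
tool xyz [-0.      0.     -0.0002] spin -0.018119589302841632
[-0.05573176 -0.02396341 -0.00307378]
[ 14  10   0  20  35 473   0   0   0   4  45  57  57  67  64  84  83  99
 639 298 117 170]
```

View pics/z11.png

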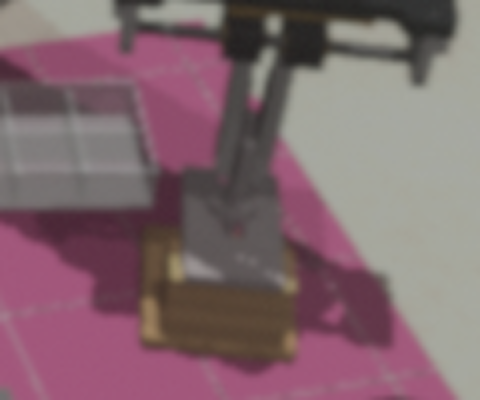

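The key stands in the slot with its collar about at the fork. The depth peak at 70–74 mm suggests it is still 0–2 mm above the prongs, so I lower until there is contact force.

```bash
python3 -m handwheel '[{"fingers":-1,"x":0,"y":0.0005,"z":0,"spin":0},{"fingers":-1,"x":0,"y":0.001,"z":0,"spin":0},{"fingers":-1,"x":0,"y":0.0015,"z":0,"spin":0},{"fingers":-1,"x":0,"y":0.0015,"z":0,"spin":0},{"fingers":-1,"x":0,"y":0.0015,"z":0,"spin":0},{"fingers":-1,"x":0,"y":0.0015,"z":0,"spin":0},{"fingers":-1,"x":0,"y":0.0015,"z":0,"spin":0},{"fingers":-1,"x":0,"y":0.0015,"z":0,"spin":0},{"fingers":-1,"x":0,"y":0.0015,"z":0,"spin":0},{"fingers":-1,"x":0,"y":0.0015,"z":0,"spin":0}]' 10
```

```text
time_s: 24.9
ee_pos: [0.4826, 0.333, 0.1075]
eef_rot: [-1.572, -0.001, 1.155]
force: [-6.3, -6.0, 18.5]
grip_width: 0.0076
```

```bash
python3 -m handwheel '[{"fingers":-1,"x":0,"y":-0.0012,"z":0,"spin":0},{"fingers":-1,"x":0,"y":-0.0012,"z":0,"spin":0},{"fingers":-0.7,"x":0,"y":-0.0012,"z":0,"spin":0},{"fingers":-0.5,"x":0,"y":-0.0012,"z":0,"spin":0},{"fingers":-0.3,"x":0,"y":-0.0012,"z":0,"spin":0},{"fingers":-0.1,"x":0,"y":-0.0012,"z":0,"spin":0},{"fingers":0,"x":0,"y":-0.0012,"z":0,"spin":0},{"fingers":0,"x":0,"y":-0.0012,"z":0,"spin":0},{"fingers":0,"x":0,"y":-0.002,"z":0,"spin":0},{"fingers":0,"x":0,"y":-0.006,"z":0,"spin":0}]' 10
python3 -m handwheel '[{"fingers":0,"x":0,"y":-0.01,"z":0,"spin":0},{"fingers":0,"x":0,"y":-0.025,"z":0,"spin":0},{"fingers":0,"x":0,"y":-0.045,"z":0,"spin":0},{"fingers":0,"x":0,"y":-0.07,"z":0,"spin":0},{"fingers":0,"x":0,"y":-0.1,"z":0,"spin":0},{"fingers":0,"x":0,"y":-0.13,"z":-0.02,"spin":0},{"fingers":0,"x":0,"y":-0.13,"z":-0.04,"spin":0},{"fingers":0,"x":0,"y":-0.13,"z":-0.06,"spin":0},{"fingers":0,"x":0,"y":-0.13,"z":-0.06,"spin":0},{"fingers":0,"x":0,"y":-0.13,"z":-0.06,"spin":0}]'
python3 - <<'E'
from h import *
togo(.4822,.3329,.107,66.2)
p,d,c=grab('wrist','w12.png'); s,_,cs=grab('scene','s12.png')
v,u=np.mgrid[:480,:640]; P=depthpts(c,np.c_[u.ravel(),v.ravel()],d); n=np.hypot(P[:,0]-.482,P[:,1]-.333)
for lo,hi in((.066,.08),(.085,.13)):
    m=(n<.03)&(P[:,2]>lo)&(P[:,2]<hi); q=P[m]; print(m.sum(),q[:,:].mean(0),np.median(q[:,2]),q.min(0),q.max(0))
x,y=proj(c,[[.482,.333,.09]])[0].astype(int); x0=max(0,x-100); y0=max(0,y-100)
a=cv2.resize(p[y0:y0+200,x0:x0+200,::-1],(400,400)); b=cv2.resize(s[170:270,380:480,::-1],(400,400),interpolation=2)
cv2.imwrite('pics/z12.png',np.hstack([a,b])); print(x0,y0)
E
```

```text
time_s: 25.9
ee_pos: [0.4819, 0.3329, 0.1112]
eef_rot: [-1.57, 0.001, 1.155]
force: [0.5, -1.1, 0.3]
grip_width: 0.0471
time_s: 26.9
ee_pos: [0.5368, 0.3087, 0.2422]
eef_rot: [-1.571, -0.0, 1.155]
force: [-1.5, 0.1, -1.0]
grip_width: 0.0469
pos [0.5368 0.3087 0.2422] rpy [-1.571 -0.     1.155] q [ 0.46  0.44  1.28  0.    1.41 -0.69] t 26.9 F [-1.5  0.1 -1. ] g 0.046866915114653206
tool xyz [0.     0.1352 0.0597] spin -0.047411376441687025
1177 [0.48196476 0.33234377 0.06880862] 0.0669994845150062 [0.45237669 0.3031265  0.06600227] [0.5118969  0.36191237 0.07423003]
479 [0.48205181 0.33188098 0.12305674] 0.12533274398267147 [0.46596799 0.32214129 0.08856694] [0.49819453 0.34129963 0.12790714]
224 62
```

View pics/z12.png

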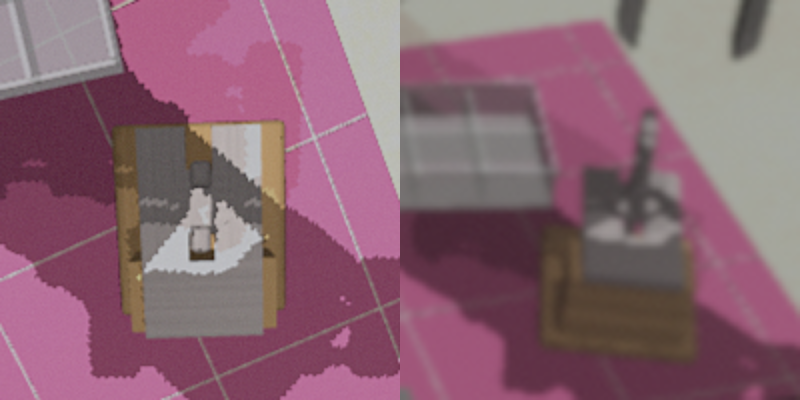

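The key stands upright in the slot, with its bow at crop (202,210), bow top at 125 mm and axis at (0.482, 0.332). The fingers are clear, so I hand in.

```bash
python3 -c "
from station import workorder
print(workorder.hand_in())"
```

```text
the job is handed in; nothing more can be done
None
```

I did every step in order, and the job is handed in at about 27 s of the 72 s allowed. The hand-in reports no verdict.

1. **Key to the open stop:** the tongue measured about 1.39 rad by wrist depth.
2. **Drawer shut:** I pushed until it met its stop, where the force read 32 N; the front was then flush with the case in the scene picture.
3. **Key home and out:** the lock read 0.01 rad before and after the key was drawn. A first turn stopped at 0.06 rad with about 11 N of side load, which I mended by shifting 1 mm and turning 3° more.
4. **Key hung:** I lowered it into the slot until it met the prongs at about 18 N, eased off and let go.

**Last checks:**
- **Position:** the key's axis is at (0.482, 0.332), against my slot middle of (0.482, 0.332). The top and wrist cameras agreed on the slot line to about 1 mm.
- **Height:** the bow's top is at 125 mm, which puts the collar about 1 mm above nominal and within the 4 mm allowed.
- **Upright and clear:** the key looked upright in the last view, and the gripper was 135 mm higher and about 60 mm to one side, touching nothing.
- **Not rechecked:** I did not measure the lock and drawer again after drawing the key, and did not measure the bystanders' positions. Nothing touched any of them after that.

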